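# Third hand: press a bearing block against the sprung stop

### The job

Act as a third hand for a colleague who will bolt down the bearing block: set it down upright on the narrow rail of the bench fixture, lengthwise and centred, a little short of the sprung stop, then slide it along the rail and press its end against the stop with a steady push of about 12 N, so that the stop's pointer stands about midway between its two marks, never driving the stop to the end of its travel. Finish while still holding the block pressed there; do not let go. Leave the spanner, bolt and tape measure where they lie.

Things in the scene. Friction and masses are not known exactly. Their poses are not given: they have to be found in the camera images.
- block: loose bearing block, plain aluminium, 0.35 to 0.65 kg, 110 mm long (its x), 36 mm wide (y): square middle 60 mm long, 44 mm high, with a 28 mm bore along y and flat sides 36 mm apart to grip; at each end a foot 25 mm long, 22 mm high, with a flat end face. Both ends alike. Starts upright on the bench. Origin: centre of its underside, z up
- rail_top (a point): narrow steel rail of the bench fixture: flat top 22 mm wide (y), 170 mm long (x), 60 mm above the bench. This point: centre of the top face; x runs along the rail towards the sprung stop, z up. The block, wider than the rail, overhangs it 7 mm on each side when centred
- fixture: the fixed bench fixture: base plate 260 mm (x) by 90 mm (y), 10 mm high, that carries the rail and, at its +x end, the grey housing of the sprung stop (64 mm wide, from x = 70 to 128 mm, top 95 mm above the bench; pointer and marks up to 104 mm). Origin: centre of the base plate's underside; the rail's point lies at x = -35 mm, z = 60 mm in it
- stop_face (a point): the black rubber pad on the front of the sprung stop, 40 mm wide, 32 mm high, its lower edge 4 mm above the rail's top. This point: centre of its front face, which the block's end is pressed against; its x axis points along the rail away from the block, the way the stop yields. With the stop at rest the face lies 65 mm from the rail's point along the rail's x; it moves back with the stop
- stop_plate (a joint): how far the sprung stop is pushed back, m: 0 at rest, 0.025 at the end of its travel. It begins to yield at 4.2 N and takes 0.7 N more per mm, so about 12 N at 0.011. A flat pointer on it slides over the housing's top between two pairs of raised marks; its tip is at the first pair at about 0.006, at the second at about 0.016
- spanner: steel open-ended spanner, 257 mm long (y), 44 mm wide, lying flat beside the work; bystander
- bolt: steel hex bolt, 85 mm long (y), lying; bystander
- tape_measure: yellow tape measure, 36 x 82 x 66 mm, standing; bystander
There are look-alikes about, which are no part of the job. Of the things that look like the block, take the one that is nearest to the robot's base at the start.

How it is judged:
By the outcome, as a careful person would: the job done as asked, in the order asked, and still so for the second after the job is handed in, while the arm keeps its last pose, push and grip.
It also fails if it takes over 48 s, if anything falls off the work surface, if the arm or the gripper's body presses on something with over 40 N, if the wrist force passes 120 N, or if a joint passes its speed limit or range.

### The arm

A 6-joint arm with a two-finger parallel gripper is mounted at the origin on a cart in front of the work surface, level with it; the furniture and walls round the work are solid. World frame = base frame: x ahead of the robot, y to its left, z up, the work surface at z = 0. Lengths are in m, angles in rad, forces in N, time in s.
With the tool pointing down it reaches from about 0.35 to 0.775 m from the base axis. Payload 7.3 kg.
Tool frame: the origin (TCP) lies at the very end of the fingers, on their centre line; the grasp point (between the pads) lies 19 mm behind it; z points along the fingers, y is the line along which they close (so a half turn about z gives the same grasp; the last joint's range is limited). The gripper opens to 92 mm and grips with 3 to 60 N. Pads are 19 mm wide; open, the fingers measure 130 mm over their backs; the gripper's body (75 mm by 190 mm) begins 47 mm behind the grasp point.
Start: joints at [1.116, 0.342, 1.524, -0, 1.275, -0.146], TCP at [0.16, 0.5, 0.227] pointing down, gripper open.
Joint ranges: [-2.53, 2.53], [-0.77, 2.02], [0.04, 2.7], [-1, 4.14], [0.28, 2.66], [-3.11, 3.11]. Speed limits (rad/s): [2.57, 2.57, 3.14, 3.14, 3.14, 3.14].

### API

Orientations are given as [roll, pitch, yaw] about the fixed x, y, z axes, in that order (R = Rz(yaw) Ry(pitch) Rx(roll)).
In Python, from cell import robot, read_camera, get_calibration gives the robot as it stands. The module is installed in compiled form; this text tells all that it offers.
- The arm moves only by the tool send_rows, never from a script. Its argument "plan" is a list of rows, each a list of 2 entries, a list of its own where there are three numbers: the shift along the tool's x, y, z as a fraction of full scale, then the turn, a rotation vector about the tool's x, y, z as a fraction of full scale. A call has exactly 10 rows; each row shifts and turns the commanded pose from where the row before left it, along the tool's axes as they then stand; what a row does not reach is not made up. Full scale, the value 1, is 0.025 m for a shift and 90 degrees for a turn. A row lasts 1/8 s, in which the tool goes at most 62.5 mm and 10.7 degrees, less where a joint would pass 70% of its speed; a pose out of reach is approached as far as the arm can. A call with a number of a shift or a turn outside -1 to 1 is refused whole. A call with a gripper value outside its range is refused whole. "gripper" is the opening, from -1 (shut) to 1 (fully open), so that 0 is half open, set as the call begins (left out, the last holds). The fingers move at their own pace and stop on an object; "force" is the grip in N (left out, the last holds). Time passes only in rows, so rows that do not move let the fingers close, or fill a call up. It gives the time, the measured TCP pose, the force, the opening and the grip force at its end, in the units of the state.
- robot.observe(): the state, without advancing time (a new reading comes with each control period).
- read_camera(name): name is "scene" or "top" or "wrist"; returns (picture, depth): 480x640x3 uint8, blue, green, red; 480x640 float32, m along the optical axis (not along the pixel's ray), 0 where there is no reading.
- get_calibration(name): a dict with "intrinsics" (3x3 intrinsics, pixels), "dist_coeffs" ([k1, k2, p1, p2, k3] as OpenCV has them; the pictures are not rectified), "rvec" (rotation vector, rad) and "tvec" (3), from world to camera coordinates, as OpenCV has them. Camera axes: x right, y down, z forward; pixel columns grow to the right and rows downward; lengths in m; the calibration is good to about 2 mm. A picture is of the moment at which its call begins: read the wrist's pose just before it. get_calibration takes no time and is no camera call; for the wrist camera it gives the pose at the moment of the call.
- robot.hand_in(): hands the job in; it is judged then, once.
The state is a dict: "time": time; "qpos": joint angles; "qvel": joint speeds; "joint_efforts": joint torques, N m; "tool_pos": TCP position; "tool_rot": TCP orientation; "contact_force": force on the tool from outside, world axes, zero at the start; "torque": the same for the moment, N m; "opening": finger opening in m; "grip_force": force on a finger pad.
Only numpy, scipy, OpenCV 4.12 (cv2) and the standard library are available. Lean on these libraries where they do the work, as an engineer would, in place of code of your own. Each camera call takes 0.05 s, during which the arm holds its last target. There are 200 camera calls.

## Working session

There is one attempt and no reset: what is moved stays moved. The work goes in short steps, Python scripts to look and compute and a tool call to move; the robot and the scene stay as the last step left them, time stands still between calls to the robot, and variables do not carry over. Pictures are saved under pics/ and viewed, at most 10 in all, crops included, and the job is handed in when it is done.

Besides the shell and the picture viewer there is one more tool, called as name(argument=value, ...) on one line, values as JSON. send_rows: Moves the arm, as the interface text tells. Shift numbers are shares of 0.025 m and turn numbers shares of 90 degrees, none past 1 either way. Its arguments: {"type":"object","properties":{"plan":{"type":"array"},"gripper":{"type":"number"},"force":{"type":"number"}},"required":["plan"]}

```bash
mkdir -p pics; python3 - <<'E'
from cell import robot, read_camera, get_calibration
import cv2, numpy as np
print(robot.observe())
for n in ("scene","top"):
    p,d=read_camera(n); cv2.imwrite(f"pics/{n}0.png",p); np.save(f"pics/{n}0.npy",d)
    c=get_calibration(n); print(n,c)
E
```

```text
{'time': 0.0, 'qpos': array([ 1.11599488e+00,  3.42774043e-01,  1.52504687e+00,  3.22173383e-05,
        1.27537085e+00, -1.45991300e-01]), 'qvel': array([ 0.00127928, -0.00076118,  0.00039466,  0.00048036, -0.00106373,
        0.00256395]), 'joint_efforts': array([ 6.04382421e-04, -4.31247711e+01, -2.44216883e+01,  7.17212283e-02,
        5.60665573e-02, -1.83836064e-04]), 'tool_pos': array([0.15934319, 0.4998031 , 0.2260079 ]), 'tool_rot': array([-3.14001504e+00, -2.63106507e-04,  2.83277289e+00]), 'contact_force': array([-0.31561537,  0.04862163,  0.16083329]), 'torque': array([0.01839241, 0.01097967, 0.03158969]), 'grip_force': 0.0, 'opening': 0.09223194962185297}
scene {'intrinsics': array([[611.33136535,   0.        , 315.41345536],
       [  0.        , 611.33136535, 243.9367051 ],
       [  0.        ,   0.        ,   1.        ]]), 'dist_coeffs': array([0.02066921, 0.        , 0.        , 0.        , 0.        ]), 'rvec': array([ 2.08445705, -0.93382821,  0.44919889]), 'tvec': array([-0.41910728,  0.31182946,  1.21445682])}
top {'intrinsics': array([[550.34065051,   0.        , 318.28329785],
       [  0.        , 550.34065051, 234.32130831],
       [  0.        ,   0.        ,   1.        ]]), 'dist_coeffs': array([0.01219444, 0.        , 0.        , 0.        , 0.        ]), 'rvec': array([ 2.16929796, -2.10950214,  0.18419881]), 'tvec': array([-0.03216497,  0.57607082,  1.66865655])}
```

View pics/top0.png

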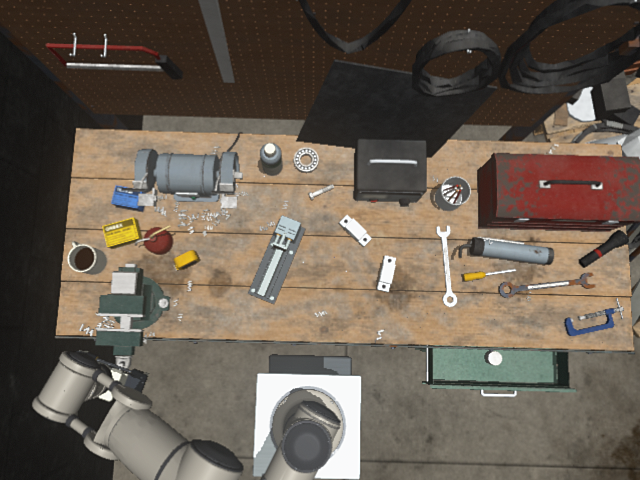

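View pics/scene0.png

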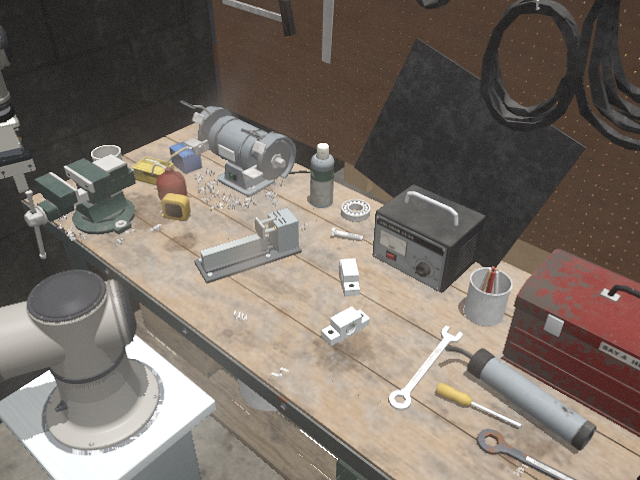

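Candidates that look like the block are the white-ish blocks at top px (386,273) and (355,230), seen in scene at (346,325) and (349,276). The (386,273) one is nearest the base and shows the bore. I'll confirm it in a crop and measure.

```bash
cat > h.py <<'E'
import cv2, numpy as np
from cell import robot, read_camera, get_calibration
def ext(c): return cv2.Rodrigues(np.array(c["rvec"]))[0], np.array(c["tvec"])
def cloud(d,c):
    "world point of every pixel"
    R,t=ext(c); v,u=np.mgrid[:480,:640]
    n=cv2.undistortPoints(np.stack([u,v],-1).reshape(-1,1,2).astype(float),c["intrinsics"],c["dist_coeffs"]).reshape(480,640,2)
    P=np.dstack([n*d[...,None],d]); return (P-t)@R
def ray(px,c,z):
    "pixels onto plane z"
    R,t=ext(c); n=cv2.undistortPoints(np.array(px,float).reshape(-1,1,2),c["intrinsics"],c["dist_coeffs"]).reshape(-1,2)
    w=np.c_[n,np.ones(len(n))]@R; o=-R.T@t
    return o+w*((z-o[2])/w[:,2])[:,None]
def rect(P): 
    (c,s,a)=cv2.minAreaRect((P[:,:2]*1000).astype(np.float32)); return np.round(c,1),np.round(s,1),round(a,1)
E
python3 - <<'E'
from h import *
for n in("top","scene"):
    c=get_calibration(n); d=np.load(f"pics/{n}0.npy"); W=cloud(d,c); ok=d>0
    print(n)
    for name,(x,y,r) in {"near":((.43,-.09,.1)), "far":(.56,.0,.085)}.items(): pass
    lab_boxes={"top":{"near":(365,245,410,300),"far":(330,205,375,250),"fix":(240,205,310,310)},"scene":{"near":(315,300,375,355),"far":(335,252,365,300),"fix":(190,200,305,280)}}[n]
    for k,(a,b,e,f) in lab_boxes.items():
        w=W[b:f,a:e][ok[b:f,a:e]]; 
        h=w[w[:,2]>.012] if k!="fix" else w[w[:,2]>.005]
        print(k,"all",rect(h),"zmax",np.percentile(h[:,2],[50,90,98]).round(4))
        for lo,hi in ((.015,.028),(.036,.052),(.053,.067),(.085,.099)):
            q=h[(h[:,2]>lo)&(h[:,2]<hi)]
            if len(q)>15: print("  ",lo,hi,len(q),rect(q),"z",np.median(q[:,2]).round(4),"c",q.mean(0).round(4))
t=cv2.imread("pics/top0.png");s=cv2.imread("pics/scene0.png")
cr=lambda i,x,y,w:cv2.resize(i[y:y+w,x:x+w],(400,400),interpolation=cv2.INTER_CUBIC)
cv2.imwrite("pics/crop.png",np.hstack([cr(t,320,200,100),cr(s,300,250,110)]))
E
```

```text
top
near all (array([ 486.9, -225.5]), array([157.6,  80.5]), 16.3) zmax [0.0371 0.047  0.0495]
   0.015 0.028 163 (array([ 487.5, -225.7]), array([157.2,  80. ]), 16.8) z 0.0203 c [ 0.4606 -0.2312  0.0206]
   0.036 0.052 215 (array([ 463.8, -233.1]), array([36.3, 60.5]), 77.5) z 0.0432 c [ 0.4639 -0.2328  0.0432]
far all (array([ 597.3, -133.5]), array([108.5,  38. ]), 47.4) zmax [0.0361 0.0464 0.0504]
   0.015 0.028 165 (array([ 596.6, -133.1]), array([108. ,  36.7]), 47.2) z 0.0205 c [ 0.5955 -0.1341  0.0208]
   0.036 0.052 205 (array([ 597.5, -133.4]), array([58.2, 38. ]), 47.0) z 0.0426 c [ 0.5974 -0.1335  0.0428]
fix all (array([509.3, 121. ]), array([332.4, 219.7]), 1.7) zmax [0.0167 0.0944 0.0996]
   0.015 0.028 326 (array([523.6, 120.6]), array([124.7, 296.8]), 70.8) z 0.0184 c [0.4716 0.1204 0.0189]
   0.036 0.052 54 (array([500.3, 118.7]), array([ 60.9, 240.1]), 63.2) z 0.0471 c [0.4727 0.1108 0.046 ]
   0.053 0.067 352 (array([497.2, 110. ]), array([ 42. , 242.9]), 63.1) z 0.0583 c [0.4608 0.1251 0.0588]
   0.085 0.099 427 (array([569.6,  85.2]), array([64.5, 97.5]), 70.0
[... 474 characters left out ...]
97.9, -137.4]), array([113.3,  37.1]), 46.8) z 0.0217 c [ 0.5747 -0.1589  0.0217]
   0.036 0.052 296 (array([ 599.4, -135.1]), array([68.9, 36.3]), 47.0) z 0.0442 c [ 0.5968 -0.138   0.0438]
fix all (array([546.5, 174.9]), array([345. , 315.1]), 44.8) zmax [0.034  0.0929 0.099 ]
   0.015 0.028 639 (array([544.5, 183.2]), array([292.3, 253.6]), 59.5) z 0.0196 c [0.4814 0.1068 0.0202]
   0.036 0.052 484 (array([496.7,  99.9]), array([ 67.4, 247. ]), 73.6) z 0.044 c [0.4917 0.0984 0.0439]
   0.053 0.067 622 (array([505.7, 114.5]), array([ 68.8, 250.2]), 63.1) z 0.0597 c [0.4807 0.1097 0.0595]
   0.085 0.099 469 (array([570.3,  83. ]), array([73. , 99.9]), 67.3) z 0.0947 c [0.5768 0.0748 0.0939]
```

View pics/crop.png

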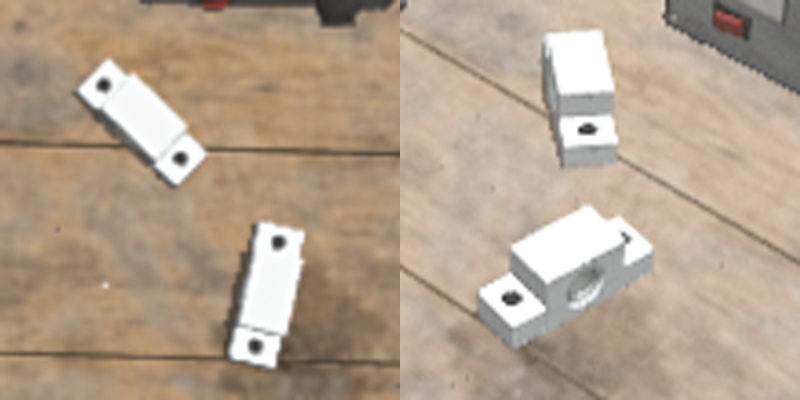

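Two candidates remain in the crop. The lower block (top px 386,273, r≈0.52 m) shows the bore and is nearer than the other (r≈0.61 m), so I take it. It measures (0.465,-0.235), long axis about -12.5°, 44 mm high. The rail runs at about -27°. Moving towards the fixture first for a close look.

send_rows(plan=[[[0,0,0],[0,0,0.103]],[[-0.64,-0.47,0],[0,0,0]],[[-0.64,-0.47,0],[0,0,0]],[[-0.64,-0.47,0],[0,0,0]],[[-0.64,-0.47,0],[0,0,0]],[[-0.64,-0.47,0],[0,0,0]],[[-0.64,-0.47,0],[0,0,0]],[[-0.64,-0.47,0],[0,0,0]],[[-0.64,-0.47,0],[0,0,0]],[[-0.64,-0.47,0],[0,0,0]]], gripper=1)

```text
time: 1.35
tool_pos: [0.2404, 0.3394, 0.2268]
tool_rot: [3.141, 0.0, 2.671]
contact_force: [0.5, -0.1, -0.9]
opening: 0.092
grip_force: 0.0
```

send_rows(plan=[[[-0.98,-0.35,-0.2],[0,0,0]],[[-0.98,-0.35,-0.2],[0,0,0]],[[-0.98,-0.35,-0.2],[0,0,0]],[[-0.98,-0.35,-0.2],[0,0,0]],[[-0.98,-0.35,-0.2],[0,0,0]],[[-0.98,-0.35,-0.2],[0,0,0]],[[-0.98,-0.35,-0.2],[0,0,0]],[[-0.98,-0.35,-0.2],[0,0,0]],[[-0.98,-0.35,-0.2],[0,0,0]],[[-0.98,-0.35,-0.2],[0,0,0]]])

```text
time: 2.6
tool_pos: [0.4189, 0.1501, 0.277]
tool_rot: [3.141, 0.0, 2.67]
contact_force: [0.3, 0.8, 0.4]
opening: 0.0917
grip_force: 0.0
```

```bash
python3 - <<'E'
from h import *
o=robot.observe(); c=get_calibration("wrist"); p,d=read_camera("wrist")
print(o["time"],o["tool_pos"],o["tool_rot"]); R,t=ext(c); print("cam",-R.T@t,R[2])
cv2.imwrite("pics/w1.png",p); np.savez("pics/w1.npz",d=d,**c)
E
```

```text
2.6 [0.41894905 0.150121   0.2769847 ] [3.14130488e+00 1.82976644e-04 2.67048154e+00]
cam [0.35921777 0.17925247 0.43574657] [ 0.22422669 -0.11352105 -0.96790256]
```

View pics/w1.png

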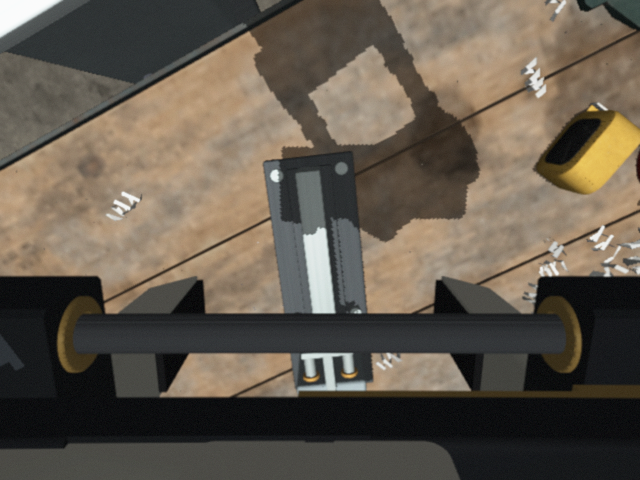

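The wrist view shows the fixture from its near end at px (310,158) to the stop at (330,375). The rail top runs from (308,170) to (325,340), and the gripper bar crosses it at rows 315–350. Now fitting the rail.

```bash
cat >> h.py <<'E'
def line(P,lo,hi,ax):
    "centreline through slices: axis angle, direction & edges, ax=(yaw guess, origin guess)"
    q=P[(P[:,2]>lo)&(P[:,2]<hi)]; a,o=ax; u=np.array([np.cos(a),np.sin(a)]); n=np.array([-u[1],u[0]])
    s=(q[:,:2]-o)@u; l=(q[:,:2]-o)@n; return s,l,q[:,2]
E
python3 - <<'E'
from h import *
o=np.array([.47,.125]); a=np.radians(-26.9)
for n in ("w1","top","scene"):
    if n=="w1": z=np.load("pics/w1.npz"); c={k:z[k] for k in z.files if k!="d"}; d=z["d"]; W=cloud(d,c)[:310]
    else: d=np.load(f"pics/{n}0.npy");c=get_calibration(n);W=cloud(d,c); d=d
    P=W.reshape(-1,3)[(d[:len(W)]>0).ravel()]
    for nm,lo,hi,ml in (("rail",.054,.066,.025),("plate",.005,.014,.06),("housing",.088,.099,.045)):
        s,l,z=line(P,lo,hi,(a,o)); m=(abs(l)<ml)&(s>-.14)&(s<.25); s,l,z=s[m],l[m],z[m]
        if len(s)<30: continue
        b=np.arange(s.min(),s.max(),.015); r=[]
        for x in b:
            k=abs(s-x-.0075)<.0075
            if k.sum()>5: r.append((x+.0075,l[k].min(),l[k].max()))
        r=np.array(r); print(n,nm,len(s),"z",np.median(z).round(4),"s",s.min().round(4),s.max().round(4)); print((r*1000).round(1).tolist())
E
```

```text
w1 rail 3344 z 0.0608 s -0.0881 0.0444
[[-80.6, -22.9, -0.7], [-65.6, -22.0, 1.1], [-50.6, -20.5, 2.9], [-35.6, -18.1, 4.7], [-20.6, -16.4, 5.8], [-5.6, -15.6, 7.7], [9.4, -13.9, 9.8], [24.4, -12.1, 10.8], [39.4, -10.3, 12.6]]
w1 plate 6928 z 0.0108 s -0.1019 0.0666
[[-94.4, -58.1, 33.5], [-79.4, -57.6, 33.7], [-64.4, -55.9, 35.0], [-49.4, -54.4, 37.5], [-34.4, -52.9, 38.7], [-19.4, -51.3, 40.0], [-4.4, -49.6, 41.3], [10.6, -47.9, 44.0], [25.6, -46.1, 45.3], [40.6, -44.4, 47.8], [55.6, -42.6, 49.2], [70.6, -40.9, 50.4]]
top rail 327 z 0.0585 s -0.0904 0.1525
[[-82.9, -22.0, -0.5], [-67.9, -20.6, 1.9], [-52.9, -18.9, 2.9], [-37.9, -17.0, 4.8], [-22.9, -15.6, 6.7], [-7.9, -13.6, 7.2], [7.1, -11.8, 9.3], [22.1, -10.7, 11.9], [37.1, -9.9, 10.3], [52.1, -8.2, 14.7]]
top plate 934 z 0.009 s -0.1376 0.2491
[[-130.1, -53.8, 44.2], [-115.1, -35.0, 49.1], [-100.1, -58.1, 47.3], [-85.1, -55.0, 33.8], [-70.1, -54.8, 52.8], [-55.1, -52.9, 53.9], [-40.1, -51.6, 46.2], [-25.1, -56.7, 53.3], [-10.1, -57.3, 41.2], [4.9, -50.2, 45.5], [19.9, -48.1, 44.6], [34.9, -56.1, 46.8], [49.9, -59.2, 49.1], [64.
[... 873 characters left out ...]
ene plate 929 z 0.0101 s -0.1246 0.2394
[[-102.1, -37.4, 29.8], [-87.1, -59.9, 26.8], [-72.1, -58.3, -29.5], [-57.1, -57.4, -27.5], [-42.1, -56.9, -21.4], [-27.1, -54.1, -22.7], [-12.1, -57.9, -21.0], [2.9, -51.7, -20.1], [17.9, -51.4, -20.6], [32.9, -58.7, -16.6], [47.9, -56.2, -13.6], [62.9, -44.7, -8.4], [77.9, -42.3, -4.2], [92.9, -39.6, 50.5], [107.9, -42.9, 21.0], [122.9, -37.5, -16.9], [137.9, -41.5, -16.1], [152.9, -32.4, -12.2], [167.9, -32.4, -19.0], [182.9, -53.8, 2.6], [197.9, -30.1, 58.1]]
scene housing 425 z 0.0949 s 0.0584 0.1598
[[65.9, -19.4, 29.2], [80.9, 1.6, 13.0], [95.9, -18.8, 37.9], [110.9, -28.0, 44.6], [125.9, -25.5, 44.2], [140.9, -22.8, 42.9], [155.9, -19.0, 43.1]]
```

Fitting both views gives a rail yaw of about -20.6°, rail point ≈(0.466,0.123,0.060) and stop face ≈(0.527,0.1005). Now to the block, stopping 70 mm short so the camera can see it.

send_rows(plan=[[[0,0,0],[0,0,-0.081]],[[0,0,0],[0,0,-0.081]],[[-0.14,-0.91,0.1],[0,0,0]],[[-0.14,-0.91,0.1],[0,0,0]],[[-0.14,-0.91,0.1],[0,0,0]],[[-0.14,-0.91,0.1],[0,0,0]],[[-0.14,-0.91,0.1],[0,0,0]],[[-0.14,-0.91,0.1],[0,0,0]],[[-0.14,-0.91,0.1],[0,0,0]],[[-0.14,-0.91,0.1],[0,0,0]]])

```text
time: 3.9
tool_pos: [0.4063, -0.0331, 0.2566]
tool_rot: [3.141, 0.0, 2.925]
contact_force: [-0.3, -0.7, -0.5]
opening: 0.0917
grip_force: 0.0
```

send_rows(plan=[[[-0.14,-0.91,0.4],[0,0,0]],[[-0.14,-0.91,0.4],[0,0,0]],[[-0.14,-0.91,0.4],[0,0,0]],[[-0.14,-0.91,0.4],[0,0,0]],[[-0.14,-0.91,0.4],[0,0,0]],[[-0.14,-0.91,0.4],[0,0,0]],[[-0.14,-0.91,0.4],[0,0,0]],[[-0.14,-0.91,0.4],[0,0,0]],[[0,0,0],[0,0,0]],[[0,0,0],[0,0,0]]])

```text
time: 5.15
tool_pos: [0.395, -0.2155, 0.1769]
tool_rot: [3.141, 0.0, 2.925]
contact_force: [-0.2, 1.4, 0.3]
opening: 0.092
grip_force: 0.0
```

```bash
cat > blk.py <<'E'
from h import *
import sys
nm=sys.argv[1]; o=robot.observe(); c=get_calibration("wrist"); p,d=read_camera("wrist")
print(o["time"],o["tool_pos"],o["tool_rot"]); cv2.imwrite(f"pics/{nm}.png",p); np.savez(f"pics/{nm}.npz",d=d,**c)
W=cloud(d,c); ok=(d>0)&(np.hypot(W[...,0]-.465,W[...,1]+.2345)<.07)&(W[...,2]<.06)
for lo,hi in((.018,.026),(.039,.049),(.012,.05)):
    m=ok&(W[...,2]>lo)&(W[...,2]<hi); v,u=np.nonzero(m)
    if len(v)>30: print(lo,len(v),rect(W[m]),np.median(W[m][:,2]).round(4),"px",u.min(),u.max(),v.min(),v.max())
E
python3 blk.py w2
```

```text
5.15 [ 0.39497451 -0.2155006   0.17689918] [3.14110954e+00 2.60092826e-05 2.92493186e+00]
0.018 2082 (array([ 465.8, -235. ]), array([ 36.7, 109.7]), 77.9) 0.0228 px 292 338 243 370
0.039 1745 (array([ 466.1, -235.3]), array([36., 61.]), 78.2) 0.0448 px 290 339 282 359
0.012 4196 (array([ 465.8, -235.1]), array([ 36.7, 109.7]), 77.9) 0.0244 px 290 339 241 370
```

Block confirmed from close by at (0.4658,-0.2351), yaw -12°, top at 44 mm. Descending and gripping.

send_rows(plan=[[[-0.586,-0.031,0.6],[0,0,0]],[[-0.586,-0.031,0.6],[0,0,0]],[[-0.586,-0.031,0.6],[0,0,0]],[[-0.586,-0.031,0.6],[0,0,0]],[[-0.586,-0.031,0.6],[0,0,0]],[[0,0,0.95],[0,0,0]],[[0,0,0.95],[0,0,0]],[[0,0,0.9],[0,0,0]],[[0,0,0.6],[0,0,0]],[[0,0,0.34],[0,0,0]]])

```text
time: 6.45
tool_pos: [0.4661, -0.235, 0.0079]
tool_rot: [3.141, -0.0, 2.926]
contact_force: [0.1, -1.0, -0.3]
opening: 0.0918
grip_force: 0.0
```

send_rows(plan=[[[0,0,0],[0,0,0]],[[0,0,0],[0,0,0]],[[0,0,0],[0,0,0]],[[0,0,0],[0,0,0]],[[0,0,0],[0,0,0]],[[0,0,0],[0,0,0]],[[0,0,0],[0,0,0]],[[0,0,0],[0,0,0]],[[0,0,0],[0,0,0]],[[0,0,0],[0,0,0]]], gripper=-1, force=45)

```text
time: 7.7
tool_pos: [0.4661, -0.2351, 0.0083]
tool_rot: [3.141, -0.0, 2.925]
contact_force: [0.4, 5.3, 4.0]
opening: 0.0354
grip_force: 45.0
```

send_rows(plan=[[[0,0,-0.6],[0,0,0]],[[0,0,-0.9],[0,0,0]],[[0,0,-0.9],[0,0,0.091]],[[0.3,0.8,-0.46],[0,0,0]],[[0.3,0.8,-0.46],[0,0,0]],[[0.3,0.8,-0.46],[0,0,0]],[[0.3,0.8,-0.46],[0,0,0]],[[0.3,0.8,-0.46],[0,0,0]],[[0.3,0.8,-0.46],[0,0,0]],[[0.3,0.8,-0.46],[0,0,0]]])

```text
time: 8.95
tool_pos: [0.4654, -0.0839, 0.1491]
tool_rot: [3.142, -0.001, 2.784]
contact_force: [0.6, 0.7, -5.3]
opening: 0.0356
grip_force: 45.0
```

send_rows(plan=[[[0.293,0.85,0],[0,0,0]],[[0.293,0.85,0],[0,0,0]],[[0.293,0.85,0],[0,0,0]],[[0.293,0.85,0],[0,0,0]],[[0.293,0.85,0],[0,0,0]],[[0.293,0.85,0],[0,0,0]],[[0.293,0.85,0],[0,0,0]],[[0.293,0.85,0],[0,0,0]],[[0.293,0.6,0],[0,0,0]],[[0.293,0.42,0],[0,0,0]]])

```text
time: 10.2
tool_pos: [0.4655, 0.124, 0.1487]
tool_rot: [-3.141, -0.0, 2.784]
contact_force: [0.7, 0.3, -4.6]
opening: 0.0354
grip_force: 45.0
```

```bash
python3 - <<'E'
from h import *
o=robot.observe(); print(o["time"],o["tool_pos"],o["tool_rot"],o["contact_force"],o["torque"])
cw=get_calibration("wrist"); p,d=read_camera("wrist"); cv2.imwrite("pics/w3.png",p)
W=cloud(d,cw)
ps,ds=read_camera("scene"); cs=get_calibration("scene"); S=cloud(ds,cs); cv2.imwrite("pics/s3.png",ps)
a=np.radians(-20.6); u=np.array([np.cos(a),np.sin(a)]); n=np.array([-u[1],u[0]]); T=o["tool_pos"][:2]
for nm,V,D in(("w",W,d),("s",S,ds)):
    s=(V[...,:2]-T)@u; l=(V[...,:2]-T)@n; z=V[...,2]
    for k,lo,hi,L,cond in(("block",.145,.200,.03,abs(s)<.07),("blocktop",.183,.190,.03,abs(s)<.07),("feettop",.160,.168,.03,abs(s)<.07),("rail",.055,.066,.03,s<.065)):
        m=(D>0)&(z>lo)&(z<hi)&(abs(l)<L)&cond&(s>-.12)
        if m.sum()<20: continue
        print(nm,k,m.sum(),"s",(1e3*np.percentile(s[m],[0.5,99.5])).round(1),"l",(1e3*np.percentile(l[m],[.5,99.5])).round(1),"z",np.percentile(z[m],[1,50,99]).round(4))
        if k!="block":
            f=[(round(1e3*x),((np.percentile(l[m&(abs(s-x)<.01)],1)+np.percentile(l[m&(abs(s-x)<.01)],99))*500).round(1)) for x in np.arange(-.08,.06,.02) if (m&(abs(s-x)<.01)).sum()>20]; print(f)
i=p.copy(); j=cv2.resize(ps[190:290,180:320],(672,480),interpolation=cv2.INTER_CUBIC)
cv2.imwrite("pics/c3.png",cv2.resize(np.hstack([i,j]),(800,293)))
E
```

```text
10.2 [0.46548234 0.12401092 0.14868956] [-3.14135664e+00 -3.62795731e-04  2.78387234e+00] [ 0.68177361  0.3224193  -4.64435806] [-0.0471769   0.01969167  0.01817545]
w block 23345 s [-54.5  16. ] l [-28.6  27.8] z [0.1552 0.1841 0.1962]
w blocktop 11197 s [-29.7  16.3] l [-19.3  16.8] z [0.1835 0.1852 0.1868]
[(-20, np.float64(-1.3)), (0, np.float64(-1.1)), (20, np.float64(-1.1))]
w feettop 8210 s [-54.5 -10.1] l [-28.3  28.2] z [0.1607 0.1633 0.1674]
[(-60, np.float64(-1.4)), (-40, np.float64(-1.4)), (-20, np.float64(0.0)), (0, np.float64(-0.3))]
w rail 2580 s [-84.1 -48.6] l [-11.4  10.7] z [0.0589 0.0608 0.0624]
[(-80, np.float64(-0.4)), (-60, np.float64(-0.2)), (-40, np.float64(-0.4))]
s block 474 s [-56.6  53.6] l [-28.9  17. ] z [0.1454 0.1609 0.1868]
s blocktop 46 s [-31.7 -14.6] l [-22.1  15.7] z [0.1831 0.1851 0.1879]
[(-20, np.float64(-3.2))]
s feettop 153 s [-56.7  48. ] l [-29.1  16.6] z [0.1601 0.1631 0.1676]
[(-60, np.float64(-2.0)), (-40, np.float64(-2.6)), (-20, np.float64(-15.4))]
s rail 432 s [-85.   62.6] l [-16.2  11.8] z [0.0552 0.0599 0.0649]
[(-80, np.float64(-1.2)), (-60, np.float64(-1.9)), (-40, np.float64(-3.3)), (-20, np.float64(-2.5)), (0, np.float64(-2.3)), (20, np.float64(-1.7)), (40, np.float64(-3.2)), (60, np.float64(-1.5))]
```

View pics/c3.png

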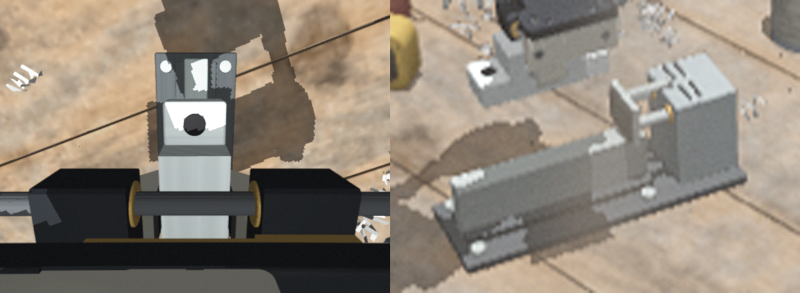

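The crop shows the block held level over the rail, with the stop plate at rest ahead of it (right panel, 625,105). The block lies 0.9 mm to one side of the rail centreline, so I correct by +y, and there is a gap of about 10 mm to the stop. Lowering.

send_rows(plan=[[[0,0.03,0.2],[0,0,0]],[[0,0,0.5],[0,0,0]],[[0,0,0.6],[0,0,0]],[[0,0,0.6],[0,0,0]],[[0,0,0.5],[0,0,0]],[[0,0,0.35],[0,0,0]],[[0,0,0.2],[0,0,0]],[[0,0,0.13],[0,0,0]],[[0,0,0],[0,0,0]],[[0,0,0],[0,0,0]]])

```text
time: 11.55
tool_pos: [0.4666, 0.1236, 0.0721]
tool_rot: [3.141, 0.001, 2.783]
contact_force: [-0.2, 0.4, -6.0]
opening: 0.0353
grip_force: 45.0
```

send_rows(plan=[[[0,0,0.02],[0,0,0]],[[0,0,0.02],[0,0,0]],[[0,0,0.02],[0,0,0]],[[0,0,0.02],[0,0,0]],[[0,0,0],[0,0,0]],[[0,0,0],[0,0,0]],[[0,0,0],[0,0,0]],[[0,0,0],[0,0,0]],[[0,0,0],[0,0,0]],[[0,0,0],[0,0,0]]])

```text
time: 12.8
tool_pos: [0.4664, 0.1236, 0.0697]
tool_rot: [3.141, 0.0, 2.783]
contact_force: [0.2, 1.2, -5.8]
opening: 0.0354
grip_force: 45.0
```

send_rows(plan=[[[0,0,0.01],[0,0,0]],[[0,0,0.01],[0,0,0]],[[0,0,0.01],[0,0,0]],[[0,0,0.01],[0,0,0]],[[0,0,0],[0,0,0]],[[0,0,0],[0,0,0]],[[0,0,0],[0,0,0]],[[0,0,0],[0,0,0]],[[0,0,0],[0,0,0]],[[0,0,0],[0,0,0]]])

```text
time: 14.05
tool_pos: [0.4664, 0.1236, 0.0687]
tool_rot: [3.141, -0.0, 2.783]
contact_force: [-0.6, 0.0, -4.4]
opening: 0.0356
grip_force: 45.0
```

send_rows(plan=[[[0,0,0.01],[0,0,0]],[[0,0,0.01],[0,0,0]],[[0,0,0.01],[0,0,0]],[[0,0,0],[0,0,0]],[[0,0,0],[0,0,0]],[[0,0,0],[0,0,0]],[[0,0,0],[0,0,0]],[[0,0,0],[0,0,0]],[[0,0,0],[0,0,0]],[[0,0,0],[0,0,0]]])

```text
time: 15.3
tool_pos: [0.4665, 0.1236, 0.0683]
tool_rot: [3.141, 0.0, 2.783]
contact_force: [-3.5, 0.1, 5.1]
opening: 0.0354
grip_force: 45.0
```

The block is down on the rail. I ease off slightly and slide towards the stop.

send_rows(plan=[[[0,0,-0.004],[0,0,0]],[[-0.04,0,0],[0,0,0]],[[-0.04,0,0],[0,0,0]],[[-0.04,0,0],[0,0,0]],[[-0.04,0,0],[0,0,0]],[[-0.04,0,0],[0,0,0]],[[-0.04,0,0],[0,0,0]],[[-0.04,0,0],[0,0,0]],[[0,0,0],[0,0,0]],[[0,0,0],[0,0,0]]])

```text
time: 16.55
tool_pos: [0.4707, 0.1219, 0.0682]
tool_rot: [-3.141, -0.004, 2.783]
contact_force: [-10.9, 4.3, 11.8]
opening: 0.0356
grip_force: 45.0
```

```bash
cat > chk.py <<'E'
from h import *
o=robot.observe(); a=o["tool_rot"][2]-np.pi; u=np.array([np.cos(a),np.sin(a)]); n=np.array([-u[1],u[0]])
f=o["contact_force"]; P=o["tool_pos"]
print(o["time"],P,"rail x mm",1e3*(P[:2]-[.4664,.1234])@u,"f along",f[:2]@u,"lat",f[:2]@n,"z",f[2],"tq",o["torque"].round(2))
p,d=read_camera("scene"); S=cloud(d,get_calibration("scene")); b,g,r=[p[...,i].astype(int) for i in range(3)]
s=(S[...,:2]-[.4664,.1234])@u; l=(S[...,:2]-[.4664,.1234])@n; z=S[...,2]
m=(d>0)&(abs(l)<.035)&(s>.055)&(s<.103)&(z>.068)&(z<.12); print("stop-plate s pct",(1e3*np.percentile(s[m],[5,25,50])).round(1),m.sum())
cv2.imwrite("pics/chk.png",cv2.resize(p[190:270,230:320],(765,600),interpolation=cv2.INTER_CUBIC))
E
python3 chk.py
```

```text
16.55 [0.47074641 0.12187736 0.06822521] rail x mm 4.60428559622982 f along -11.70944953258204 lat 0.15306342701381653 z 11.829088122103611 tq [ 0.52  1.53 -0.03]
stop-plate s pct [64.5 73.  87.7] 143
```

View pics/chk.png

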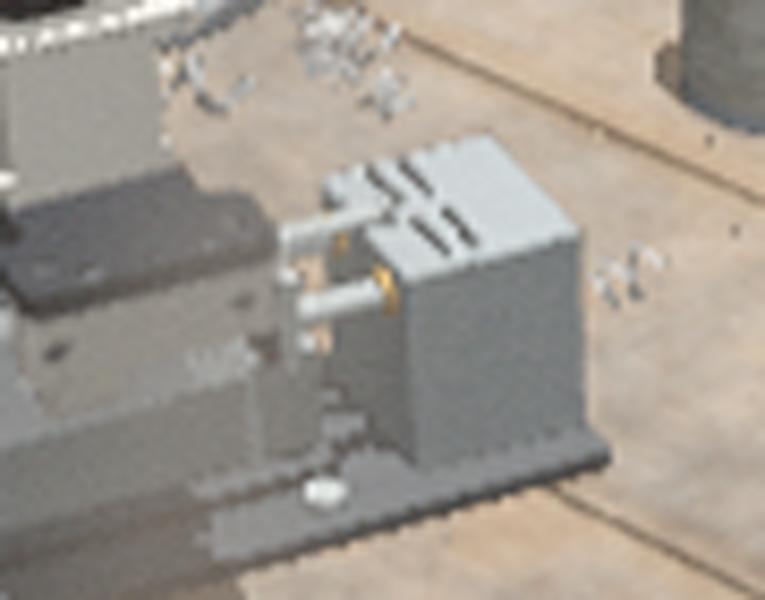

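send_rows(plan=[[[0,0,-0.008],[0,0,0]],[[0,0,-0.008],[0,0,0]],[[0,0,0],[0,0,0]],[[0,0,0],[0,0,0]],[[0,0,0],[0,0,0]],[[0,0,0],[0,0,0]],[[0,0,0],[0,0,0]],[[0,0,0],[0,0,0]],[[0,0,0],[0,0,0]],[[0,0,0],[0,0,0]]])

```text
time: 17.85
tool_pos: [0.4717, 0.1215, 0.0683]
tool_rot: [-3.141, -0.003, 2.783]
contact_force: [-6.8, 3.0, 5.2]
opening: 0.0352
grip_force: 45.0
```

The crop shows the pointer tip at (395,205), level with or just short of the first pair of marks (385,185)/(430,235). The block's end is hidden behind the finger. Drag on the rail is high, so I lighten the down-pressure and keep sliding.

send_rows(plan=[[[0,0,-0.012],[0,0,0]],[[0,0,0],[0,0,0]],[[-0.04,0,0],[0,0,0]],[[-0.04,0,0],[0,0,0]],[[-0.04,0,0],[0,0,0]],[[0,0,0],[0,0,0]],[[0,0,0],[0,0,0]],[[0,0,0],[0,0,0]],[[0,0,0],[0,0,0]],[[0,0,0],[0,0,0]]])

```text
time: 19.1
tool_pos: [0.4755, 0.1201, 0.0686]
tool_rot: [-3.141, -0.001, 2.783]
contact_force: [-4.2, 2.8, -5.6]
opening: 0.0353
grip_force: 45.0
```

```bash
python3 chk.py
```

```text
19.1 [0.47553854 0.12005837 0.0686451 ] rail x mm 9.729981324957937 f along -4.880727869981164 lat 1.152134497107198 z -5.604728178439156 tq [0.45 0.74 0.01]
stop-plate s pct [59.  74.1 89.4] 125
```

send_rows(plan=[[[0,0,0.008],[0,0,0]],[[-0.04,0,0],[0,0,0]],[[-0.04,0,0],[0,0,0]],[[-0.04,0,0],[0,0,0]],[[-0.04,0,0],[0,0,0]],[[-0.04,0,0],[0,0,0]],[[-0.04,0,0],[0,0,0]],[[0,0,0],[0,0,0]],[[0,0,0],[0,0,0]],[[0,0,0],[0,0,0]]])

```text
time: 20.4
tool_pos: [0.4805, 0.1182, 0.0685]
tool_rot: [-3.141, -0.002, 2.783]
contact_force: [-7.3, 4.4, -1.3]
opening: 0.0356
grip_force: 45.0
```

```bash
python3 chk.py
```

```text
20.4 [0.48045059 0.1181823  0.06852539] rail x mm 14.988018486028928 f along -8.418126713944469 lat 1.5169877623150907 z -1.3126696920880079 tq [ 0.63  1.11 -0.03]
stop-plate s pct [59.1 76.2 90.1] 109
```

send_rows(plan=[[[-0.04,0,0],[0,0,0]],[[-0.04,0,0],[0,0,0]],[[-0.04,0,0],[0,0,0]],[[-0.04,0,0],[0,0,0]],[[-0.04,0,0],[0,0,0]],[[-0.04,0,0],[0,0,0]],[[0,0,0],[0,0,0]],[[0,0,0],[0,0,0]],[[0,0,0],[0,0,0]],[[0,0,0],[0,0,0]]])

```text
time: 21.7
tool_pos: [0.4851, 0.1164, 0.0685]
tool_rot: [-3.141, -0.004, 2.783]
contact_force: [-9.4, 5.3, 0.9]
opening: 0.0352
grip_force: 45.0
```

```bash
python3 chk.py; cp pics/chk.png pics/chk2.png
```

```text
21.7 [0.48511135 0.1164189  0.06849311] rail x mm 19.97120316500531 f along -10.664560740428747 lat 1.6506869719921902 z 0.8963554756319543 tq [0.85 1.48 0.02]
stop-plate s pct [58.1 73.3 87. ] 94
```

View pics/chk2.png

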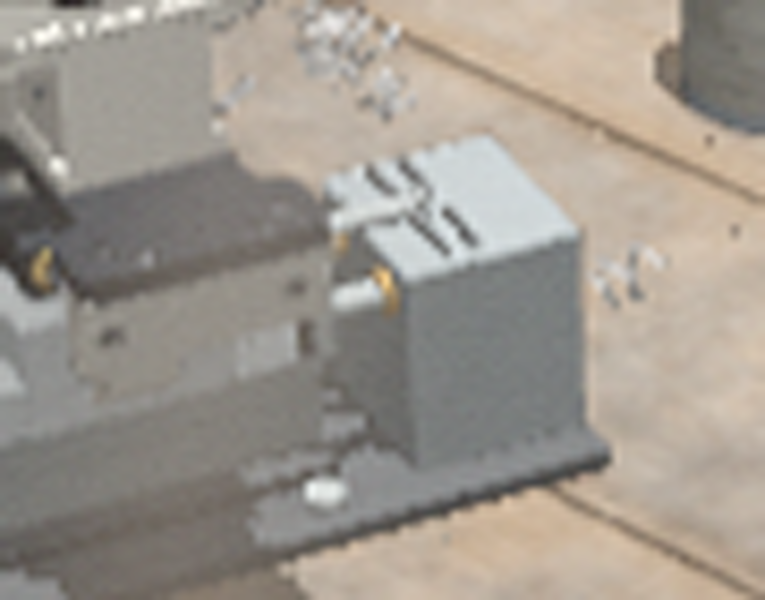

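The pointer tip is now at about (425,197), between the first pair of marks (midpoint 407,210) and the second (midpoint 437,202). That is about 11 mm of travel. Checking seating, slip and centring with the wrist camera.

```bash
python3 - <<'E'
from h import *
o=robot.observe(); a=o["tool_rot"][2]-np.pi; u=np.array([np.cos(a),np.sin(a)]); n=np.array([-u[1],u[0]]); T=o["tool_pos"][:2]
c=get_calibration("wrist"); p,d=read_camera("wrist"); V=cloud(d,c); s=(V[...,:2]-T)@u; l=(V[...,:2]-T)@n; z=V[...,2]
for k,lo,hi,q in(("top",.099,.109,(s>-.035)&(s<.01)),("foot",.078,.088,(s>-.065)&(s<-.03)),("rail",.055,.066,(s<-.056)&(s>-.13))):
    m=(d>0)&(z>lo)&(z<hi)&(abs(l)<.022)&q; L=l[m]; print(k,m.sum(),"s",(1e3*np.percentile(s[m],[.5,99.5])).round(1),"l",(1e3*np.percentile(L,[1,99])).round(1),"slope deg",np.degrees(np.polyfit(s[m],z[m],1)[0]).round(2),"z",np.median(z[m]).round(4))
q,_=read_camera("scene"); cv2.imwrite("pics/c5.png",cv2.resize(q[205:235,265:305],(800,600),interpolation=cv2.INTER_LANCZOS4)); print(robot.observe()["contact_force"])
E
```

```text
top 9684 s [-29.7   9.8] l [-19.   16.8] slope deg 0.99 z 0.105
foot 7315 s [-54.5 -30.2] l [-18.8  16.2] slope deg 0.92 z 0.0831
rail 8287 s [-105.2  -56.4] l [-10.9  10.9] slope deg 0.12 z 0.0607
[-9.82413538  5.66969256  0.19872917]
```

View pics/c5.png

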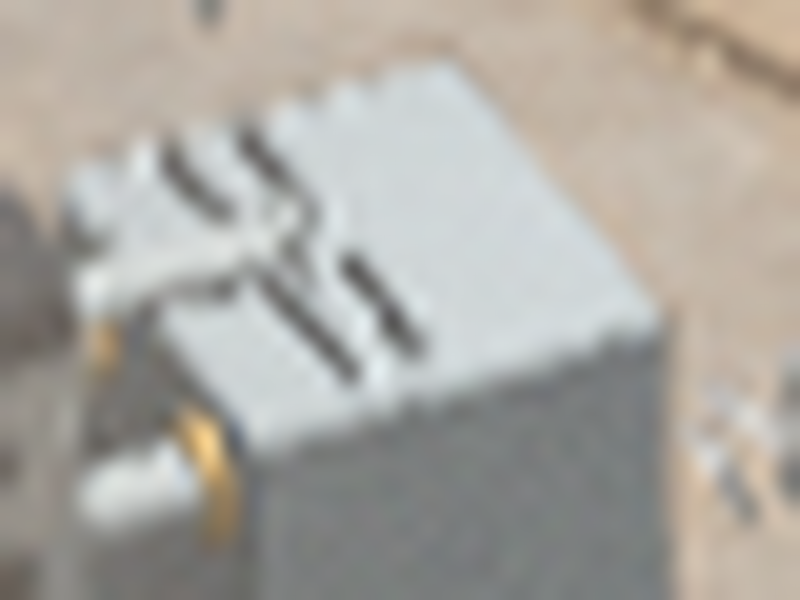

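```bash
cat > tilt.py <<'E'
from h import *
o=robot.observe(); a=o["tool_rot"][2]-np.pi; u=np.array([np.cos(a),np.sin(a)]); n=np.array([-u[1],u[0]]); T=o["tool_pos"][:2]
c=get_calibration("wrist"); V=0
for i in range(3):
    p,d=read_camera("wrist"); V=V+cloud(d,c)/3
s=(V[...,:2]-T)@u*1e3; l=(V[...,:2]-T)@n*1e3; z=V[...,2]*1e3; z0=o["tool_pos"][2]*1e3-8
for k,h,r,w in(("top",44,range(-28,12,4),14),("foot",22,range(-52,-30,4),14),("rail",0,range(-100,-58,6),8)):
    print(k,[(x,round(float(np.median(z[m]))-h-60,2) if 0 else round(float(np.median(z[m]-h)),2)) for x in r if (m:=(abs(s-x-2)<2)&(abs(l)<w)&(abs(z-z0-h)<4)&~((k=="foot")&(np.hypot(s+42.5,l)<7))).sum()>30])
    m=(abs(z-z0-h)<3)&(abs(l)<25)&(s>r[0])&(s<r[-1]); ls=np.array([(x+2,np.percentile(l[m&(abs(s-x-2)<2)],[2,98]).mean()) for x in r if (m&(abs(s-x-2)<2)).sum()>30]); print(" centre",ls[:,1].mean().round(2),"yaw err deg",np.degrees(np.polyfit(ls[:,0],ls[:,1],1)[0]).round(2))
print(o["time"],o["tool_rot"])
E
python3 tilt.py
```

```text
top [(-28, 61.08), (-24, 61.09), (-20, 61.07), (-16, 61.07), (-12, 60.96), (0, 61.07), (4, 61.04), (8, 61.01)]
 centre -0.95 yaw err deg 0.49
foot [(-52, 61.07), (-48, 61.12), (-44, 61.11), (-40, 61.12), (-36, 61.1), (-32, 61.13)]
 centre -1.26 yaw err deg -0.57
rail [(-100, 60.71), (-94, 60.85), (-88, 60.78), (-82, 60.78), (-76, 60.81), (-70, 60.79), (-64, 60.83)]
 centre 0.02 yaw err deg 0.1
21.85 [-3.14100577 -0.00377914  2.78249792]
```

The block is level on the rail to within 0.1 mm and about 1 mm off centre. It has not slipped in the grip. In the crop the pointer tip at about (290,220) sits between the first marks (midpoint 250,258) and the second (midpoint 328,235), and the push reads about 11.3 N. Handing in while holding.

```bash
python3 -c "
from cell import robot
print(robot.observe()['contact_force']); print(robot.hand_in())"
```

```text
[-10.5229844    5.41967969  -0.4150857 ]
the job is handed in; nothing more can be done
None
```

The job is handed in: the block sits upright on the rail, about 1 mm off centre, and is still gripped and pressed against the stop at a measured push of about 11–12 N, with the pointer roughly midway between its marks.

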